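# Find the power-box cover that has lost its lock tongue and push it open

### The job

One of the four identical covers on the desk's power box has lost its lock tongue. Gently press the far part of the covers, the part with the round lock, one after another until you find the one that rocks, then push that cover from beneath its risen near edge until it stands fully open, upright, and leave it so for the repair. Work with the fingertips only: do not grip the cover, do not force the locked ones, and leave the things lying beside the box where they are.

Things in the scene. Friction and masses are not known exactly. Their poses are not given: they have to be found in the camera images.
- power_box: Desk power box, screwed down: aluminium, black end caps, 112 deep (x) x 302 long (y) x 66 mm high. Origin: centre of its underside; x to its far side, y left along the covers, z up. Rim top z = 66. Four identical grey covers at y = +105, +35, -35, -105 mm (1 to 4), 86 (x) x 66 mm (y), 4 mm plates flush with the rim, pivoted about y at x = +7, z = 64 mm; raised panels on them reach z = 68.
- cover_1 (a joint): Tilt of cover 1, leftmost (+y of the box): 0 shut, grows as the far part sinks and the near part rises; 1.57 upright, stop at 1.62 rad. Three covers are locked (give under 0.05 rad); the one without its tongue (another one each start, no outward sign) turns against 0.022 N m of friction, 1.5 to 4 N under a finger on the far part, and stays at any angle.
- cover_2 (a joint): Tilt of cover 2, second from the left: 0 shut, grows as the far part sinks and the near part rises; 1.57 upright, stop at 1.62 rad. Three covers are locked (give under 0.05 rad); the one without its tongue (another one each start, no outward sign) turns against 0.022 N m of friction, 1.5 to 4 N under a finger on the far part, and stays at any angle.
- cover_3 (a joint): Tilt of cover 3, third from the left: 0 shut, grows as the far part sinks and the near part rises; 1.57 upright, stop at 1.62 rad. Three covers are locked (give under 0.05 rad); the one without its tongue (another one each start, no outward sign) turns against 0.022 N m of friction, 1.5 to 4 N under a finger on the far part, and stays at any angle.
- cover_4 (a joint): Tilt of cover 4, rightmost (-y of the box): 0 shut, grows as the far part sinks and the near part rises; 1.57 upright, stop at 1.62 rad. Three covers are locked (give under 0.05 rad); the one without its tongue (another one each start, no outward sign) turns against 0.022 N m of friction, 1.5 to 4 N under a finger on the far part, and stays at any angle.
- cover_1_press (a point): Where to press cover 1: on top of its far panel, on the round lock face, 20 mm beyond the pivot (a groove between the two panels) and 16 mm from the cover's far edge; turns with the cover. The far part can sink into an open bay 40 mm deep; the far rim, 11 mm wide, lies 2 mm beyond the cover's edge.
- cover_2_press (a point): Where to press cover 2: on top of its far panel, on the round lock face, 20 mm beyond the pivot (a groove between the two panels) and 16 mm from the cover's far edge; turns with the cover. The far part can sink into an open bay 40 mm deep; the far rim, 11 mm wide, lies 2 mm beyond the cover's edge.
- cover_3_press (a point): Where to press cover 3: on top of its far panel, on the round lock face, 20 mm beyond the pivot (a groove between the two panels) and 16 mm from the cover's far edge; turns with the cover. The far part can sink into an open bay 40 mm deep; the far rim, 11 mm wide, lies 2 mm beyond the cover's edge.
- cover_4_press (a point): Where to press cover 4: on top of its far panel, on the round lock face, 20 mm beyond the pivot (a groove between the two panels) and 16 mm from the cover's far edge; turns with the cover. The far part can sink into an open bay 40 mm deep; the far rim, 11 mm wide, lies 2 mm beyond the cover's edge.
- cover_1_edge (a point): Middle of the near edge of cover 1, 50 mm on the near side of the pivot, trimmed with a 5.6 mm slippery steel bead (friction 0.2). It rises out of the box as the cover tips (24 mm at 0.5 rad); a finger above the rim can then push it towards the far side, the bead sliding up the finger, until upright. The raised panel on top of this near part (42 x 56 mm) is not to be touched while the cover is up: no gripping.
- cover_2_edge (a point): Middle of the near edge of cover 2, 50 mm on the near side of the pivot, trimmed with a 5.6 mm slippery steel bead (friction 0.2). It rises out of the box as the cover tips (24 mm at 0.5 rad); a finger above the rim can then push it towards the far side, the bead sliding up the finger, until upright. The raised panel on top of this near part (42 x 56 mm) is not to be touched while the cover is up: no gripping.
- cover_3_edge (a point): Middle of the near edge of cover 3, 50 mm on the near side of the pivot, trimmed with a 5.6 mm slippery steel bead (friction 0.2). It rises out of the box as the cover tips (24 mm at 0.5 rad); a finger above the rim can then push it towards the far side, the bead sliding up the finger, until upright. The raised panel on top of this near part (42 x 56 mm) is not to be touched while the cover is up: no gripping.
- cover_4_edge (a point): Middle of the near edge of cover 4, 50 mm on the near side of the pivot, trimmed with a 5.6 mm slippery steel bead (friction 0.2). It rises out of the box as the cover tips (24 mm at 0.5 rad); a finger above the rim can then push it towards the far side, the bead sliding up the finger, until upright. The raised panel on top of this near part (42 x 56 mm) is not to be touched while the cover is up: no gripping.
- screwdriver: Yellow-handled screwdriver, 26 x 176 x 22 mm, lying loose on the desk off the left end of the box. A bystander.
- marker_pen: Marker pen, 17 x 135 x 16 mm, lying loose on the desk off the right end of the box. A bystander.
- usb_stick: Red data stick, 18 x 56 x 9 mm, lying loose on the desk beyond the pen. A bystander.

How it is judged:
By the outcome, as a careful person would: the job done as asked, in the order asked, and still so for the second after the job is handed in, with the robot touching nothing.
It also fails if it takes over 58 s, if anything falls off the work surface, if the arm or the gripper's body presses on something with over 40 N, if the wrist force passes 120 N, or if a joint passes its speed limit or range.

### The arm

A 7-joint arm with a two-finger parallel gripper is mounted at the origin on a cart in front of the work surface, level with it; the furniture and walls round the work are solid. World frame = base frame: x ahead of the robot, y to its left, z up, the work surface at z = 0. Lengths are in mm, angles in rad, forces in N, time in s.
With the tool pointing down it reaches from about 400 to 925 mm from the base axis. Payload 4.1 kg.
Tool frame: the origin (TCP) lies where the fingers leave the gripper's body, on its centre line; the fingertips stand 73 mm ahead of it and the grasp point (between the pads) lies 54 mm ahead of it; z points along the fingers, y is the direction in which the jaws open and shut (so a half turn about z gives the same grasp; the last joint's range is limited). The gripper opens to 85 mm and grips with 20 to 120 N. Pads are 22 mm wide; open, the fingers measure 114 mm over their backs; the gripper's body (76 mm by 85 mm) begins 54 mm behind the grasp point. The pads swing forward as they close: fully open they stand 13 mm farther back than shut.
Start: joints at [1.077, 0.398, 0.045, 1.537, -0.019, 1.207, -0.051], TCP at [250.042, -600.01, 303.947] pointing down, gripper open.
Joint ranges: [-2.82, 2.82], [-0.49, 2.23], [-1.37, 1.46], [0, 2.46], [-1.36, 4.5], [0.23, 2], [-2.94, 2.94]. Speed limits (rad/s): [2.57, 2.57, 3.14, 3.14, 3.14, 3.14, 3.14].

### API

Orientations are given as a unit quaternion [x, y, z, w].
In Python, from cell import ctrl gives the robot as it stands.
- The arm moves only by the tool servo_tool, never from a script. Its argument "increments" is text: rows parted by semicolons, each of 6 numbers parted by spaces: the shift along the world's x, y, z in units of 60 mm (1.0 is 60 mm), then the turn, a rotation vector about the world's x, y, z in degrees. In form: dx dy dz wx wy wz; .... A call has 1 to 5 rows; each row is the pose to reach, as a shift and turn from the pose commanded when the call began; what a row does not reach only later rows make up. A row lasts 1/8 s, in which the tool goes at most 62.5 mm and 10.7 degrees, less where a joint would pass 70% of its speed; a pose out of reach is approached as far as the arm can. A call with a gripper value outside its range is refused whole. "hand" is the closure, from -1 (fully open) to 1 (shut), set as the call begins (left out, the last holds). The fingers move at their own pace and stop on an object; "grip_force" is the grip in N (left out, the last holds). Time passes only in rows, so rows that repeat a pose let the fingers close. It gives the time, the measured TCP pose, the force and the opening at its end, in the units of the state.
- ctrl.get_state(): the state, without advancing time (a new reading comes with each control period).
- ctrl.capture(name): name is "scene" or "top" or "wrist"; returns the picture (384x512x3 uint8, red, green, blue); there is no depth.
- ctrl.camera_model(name): a dict with "K" (3x3 intrinsics, pixels), "origin" and "rotation" of the camera in the world. Camera axes: x right, y down, z forward; pixel columns grow to the right and rows downward; lengths in mm; the calibration is good to about 2 mm. A picture is of the moment at which its call begins: read the wrist's pose just before it. camera_model takes no time and is no camera call; for the wrist camera it gives the pose at the moment of the call.
- ctrl.finish_job(): hands the job in, once; it reports no verdict.
The state is a dict: "clock": time; "joint_pos": joint angles; "qvel": joint speeds; "effort": joint torques, N m; "ee_pos": TCP position; "eef_rot": TCP orientation; "force": force on the tool from outside, world axes, zero at the start; "wrist_torque": the same for the moment, N m; "gripper_width": opening from 0.0 (shut) to 1.0 (fully open).
Only numpy, scipy, OpenCV 4.12 (cv2) and the standard library are available. Lean on these libraries where they do the work, as an engineer would, in place of code of your own. Each camera call takes 0.05 s, during which the arm holds its last target.

## Working session

There is one attempt and no reset: what is moved stays moved. The work goes in short steps, Python scripts to look and compute and a tool call to move; the robot and the scene stay as the last step left them, time stands still between calls to the robot, and variables do not carry over. Pictures are saved under pics/ and viewed, and the job is handed in when it is done.

Besides the shell and the picture viewer there is one more tool, called after ">>>" as name(argument=value, ...), one argument or row to a line, values as JSON. servo_tool: Moves the arm, as the interface text tells. Its arguments: {"type":"object","properties":{"increments":{"type":"string"},"hand":{"type":"number"},"grip_force":{"type":"number"}},"required":["increments"]}

```bash
ls; mkdir -p pics; python3 - <<'E'
from cell import ctrl
import cv2
for n in ("scene","top"):
    cv2.imwrite(f"pics/{n}0.png",ctrl.capture(n)[:,:,::-1])
    m=ctrl.camera_model(n);print(n,m)
print(ctrl.get_state())
E
```

```text
pics
scene {'K': array([[410.5496325 ,   0.        , 261.84242625],
       [  0.        , 410.5496325 , 190.11278106],
       [  0.        ,   0.        ,   1.        ]]), 'origin': array([ -17.52247911, -633.08892797,  489.56802471]), 'rotation': array([ 0.80553989, -0.29434992,  0.16249396, -0.48791322])}
top {'K': array([[459.6033921 ,   0.        , 256.37725142],
       [  0.        , 459.6033921 , 194.07760778],
       [  0.        ,   0.        ,   1.        ]]), 'origin': array([ 334.37774918,   10.97606696, 1154.2456086 ]), 'rotation': array([-0.70236632,  0.70844588, -0.05520451,  0.04169457])}
{'clock': 0.1, 'joint_pos': array([ 1.07702468,  0.39912892,  0.04507822,  1.53775751, -0.01868869,
        1.20693594, -0.0507292 ]), 'qvel': array([ 0.00169969, -0.00180576, -0.00067269, -0.00228379,  0.000706  ,
       -0.0004261 ,  0.00190453]), 'effort': array([ 3.73820396e-03, -4.76267266e+01,  1.37011327e+00, -2.54950333e+01,
        1.19115112e-02,  5.12080020e-03,  3.09682196e-05]), 'ee_pos': array([ 249.82006813, -599.58525445,  302.95951057]), 'eef_rot': array([ 9.80577460e-01,  1.96130129e-01, -2.51057947e-04, -8.68536248e-04]), 'force': array([-0.15730364, -0.25064721,  0.11583886]), 'wrist_torque': array([-0.02331131, -0.04244804,  0.01802881]), 'gripper_width': 0.9995953409728263}
```

View pics/scene0.png

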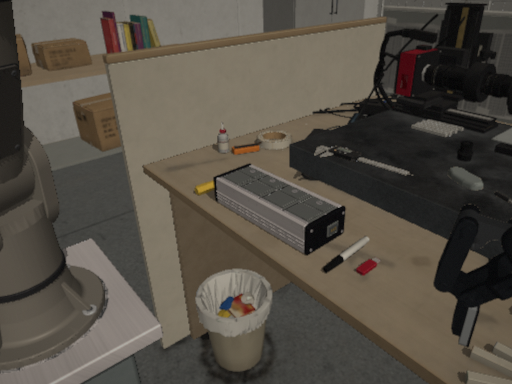

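View pics/top0.png

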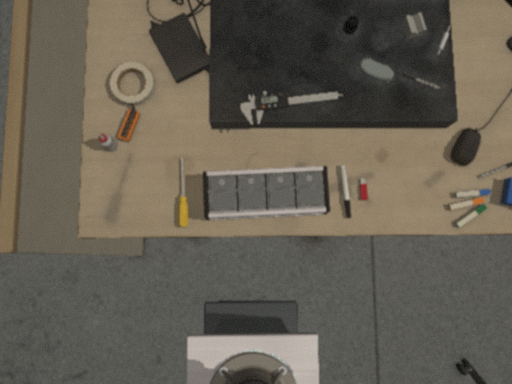

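```bash
python3 - <<'E'
import cv2
a=cv2.imread("pics/top0.png")[150:235,170:380]
cv2.imwrite("pics/top0z.png",cv2.resize(a,None,fx=3.8,fy=3.8,interpolation=cv2.INTER_CUBIC))
a=cv2.imread("pics/scene0.png")[150:280,190:390]
cv2.imwrite("pics/scene0z.png",cv2.resize(a,None,fx=4,fy=4,interpolation=cv2.INTER_CUBIC))
E
```

```text
(no output)
```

View pics/top0z.png

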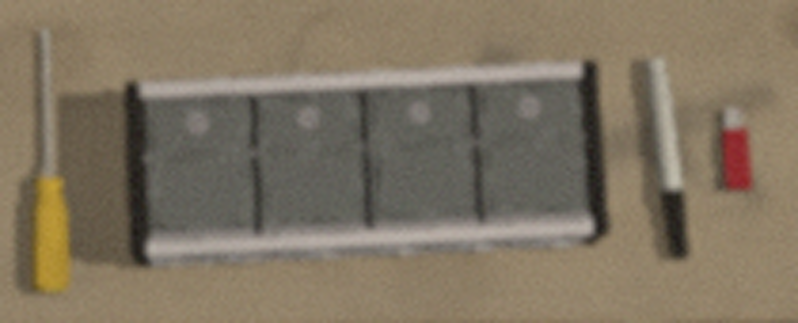

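View pics/scene0z.png

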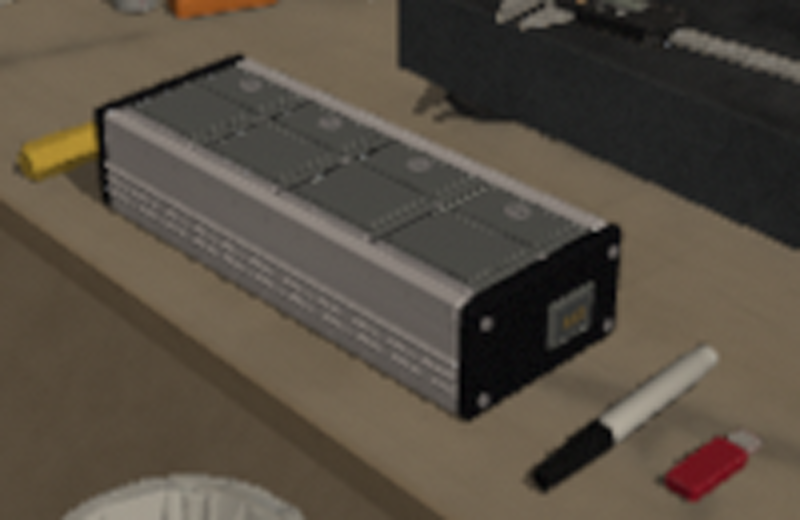

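```bash
cat > h.py <<'E'
import numpy as np
from scipy.spatial.transform import Rotation as R
def proj(m,P):
    Rm=R.from_quat(m["rotation"]).as_matrix()
    c=(np.atleast_2d(P)-m["origin"])@Rm
    p=c@np.asarray(m["K"]).T
    return p[:,:2]/p[:,2:]
def boxw(q,P):
    P=np.atleast_2d(P);c,s=np.cos(q[2]),np.sin(q[2])
    return np.c_[q[0]+c*P[:,0]-s*P[:,1],q[1]+s*P[:,0]+c*P[:,1],P[:,2]]
E
python3 - <<'E'
from h import *
from cell import ctrl
from scipy.optimize import least_squares
locks=np.array([[27,y,68] for y in (105,35,-35,-105)],float)
cor=np.array([[56,151,66],[56,-151,66],[-56,-151,66],[-56,151,66]],float)
P=np.r_[locks,cor]
t=np.array([[198,124],[308,117],[419,111],[529,106],[128,84],[595,62],[605,236],[140,264]])/3.8+[170,150]-.4
s=np.array([[251,86],[330,123],[419,164],[517,211],[240,57],[618,230],[463,300],[100,110]])/4+[190,150]-.4
mt,ms=ctrl.camera_model("top"),ctrl.camera_model("scene")
def f(q,which="ts"):
    r=[]
    W=boxw(q,P)
    if "t" in which:r.append((proj(mt,W)-t))
    if "s" in which:r.append((proj(ms,W)-s))
    return np.concatenate(r).ravel()
for w in ("t","s","ts"):
    o=least_squares(f,[450,0,0],args=(w,),loss="soft_l1");print(w,o.x,np.round(f(o.x,w).reshape(-1,2),1).tolist())
q=o.x
print(boxw(q,locks))
E
```

```text
t [490.74221124 -33.76551789  -6.23686957] [[-0.1, 0.2], [0.2, 0.5], [0.1, 0.6], [0.2, 0.4], [-1.4, -0.0], [0.8, -0.7], [1.7, -0.4], [-2.6, -0.9]]
s [ 4.95467135e+02 -2.99126145e+01  2.60919466e-02] [[0.3, -0.4], [0.1, -0.1], [-0.5, 0.2], [-0.9, 0.2], [0.3, -1.5], [0.7, -0.3], [0.7, 3.1], [-1.5, -1.2]]
ts [ 4.92056405e+02 -3.30678746e+01  3.61956319e-02] [[-0.3, -0.7], [-0.0, -0.1], [-0.1, 0.2], [0.0, 0.3], [-1.4, -1.2], [0.7, -0.6], [1.3, -0.3], [-3.2, -2.1], [-0.4, 0.6], [-0.3, 0.8], [-0.6, 1.1], [-0.6, 1.1], [-0.6, -0.6], [1.0, 0.5], [1.4, 4.3], [-2.4, -0.0]]
[[ 515.23900888   72.84042007   68.        ]
 [ 517.77214991    2.88626939   68.        ]
 [ 520.30529094  -67.06788128   68.        ]
 [ 522.83843196 -137.02203196   68.        ]]
```

>>> servo_tool(
  increments="0.5 0.9 0 0 0 -4; 1 1.8 0 0 0 -8; 1.5 2.6 0 0 0 -12; 2 3.4 0 0 0 -16; 2.4 4.2 0 0 0 -20.5",
  hand=1,
  grip_force=20,
)

```text
clock: 0.72
ee_pos: [395.0, -345.9, 303.6]
eef_rot: [1.0, 0.018, -0.0, -0.0]
force: [0.4, -0.5, 0.3]
gripper_width: -0.001
```

>>> servo_tool(
  increments="0.5 0.9 0 0 0 0; 1 1.8 0 0 0 0; 1.5 2.6 0 0 0 0; 2 3.5 0 0 0 0; 2 3.5 0 0 0 0",
)

```text
clock: 1.35
ee_pos: [516.1, -131.8, 303.7]
eef_rot: [1.0, 0.024, 0.0, -0.001]
force: [-0.8, -1.4, -0.0]
gripper_width: -0.001
```

```bash
python3 - <<'E'
from cell import ctrl
import cv2
s=ctrl.get_state();print(s["clock"],s["ee_pos"],s["eef_rot"],s["force"],s["gripper_width"])
m=ctrl.camera_model("wrist");print(m)
a=ctrl.capture("wrist")[:,:,::-1]
cv2.imwrite("pics/w1.png",cv2.resize(a,(800,600)))
import pickle;pickle.dump(m,open("w1.pkl","wb"))
E
```

```text
1.35 [ 516.13844984 -131.76044902  303.74070661] [ 9.99713725e-01  2.38793179e-02  4.33588893e-04 -1.43463666e-03] [-0.81794913 -1.35887139 -0.03191802] -0.0006397472127650823
{'K': array([[299.42619919,   0.        , 256.10976214],
       [  0.        , 299.42619919, 198.91503337],
       [  0.        ,   0.        ,   1.        ]]), 'origin': array([ 581.41216023, -129.16795441,  371.42677352]), 'rotation': array([ 0.71747169, -0.68413242, -0.09147353,  0.09396697])}
```

View pics/w1.png

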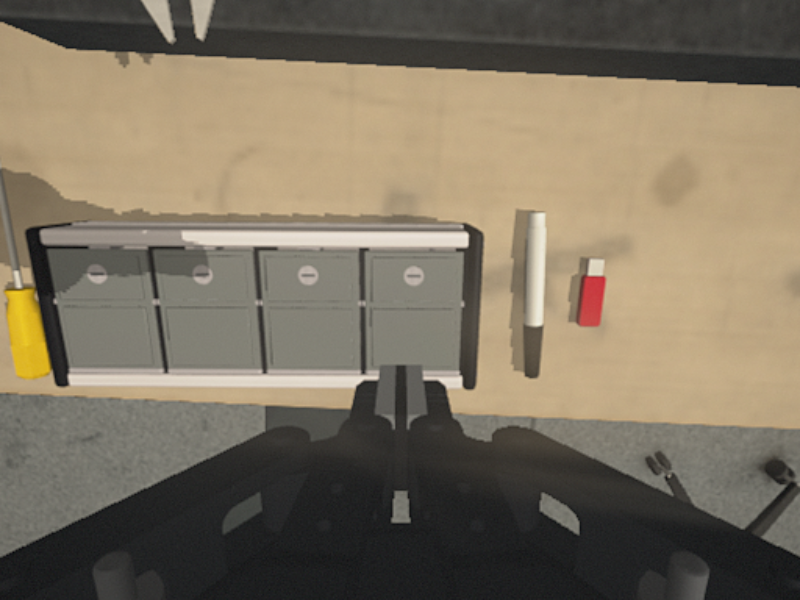

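```bash
python3 - <<'E'
from h import *
import pickle
from scipy.optimize import least_squares
m=pickle.load(open("w1.pkl","rb"))
locks=np.array([[27,y,68] for y in (105,35,-35,-105)],float)
ed=np.array([[56,0,66],[-56,0,66]],float)
w=np.array([[97,274],[202,274.5],[308.5,275.3],[413.5,276]])*.64-.3
f=lambda q:(proj(m,boxw(q,locks))-w).ravel()
o=least_squares(f,[490,-33,.04]);q=o.x;print(q,np.round(o.fun,1))
print(boxw(q,locks)); print("rims px",proj(m,boxw(q,ed))/.64, proj(m,boxw(q,[[45,-140,66],[-45,-140,66]]))/.64)
E
```

```text
[ 4.92908015e+02 -3.65172060e+01  4.16968183e-02] [-0.7  0.   0.1  0.1 -0.1  0.   0.8 -0. ]
[[ 5.15507650e+02  6.95170174e+01  6.80000000e+01]
 [ 5.18425581e+02 -4.22139584e-01  6.80000000e+01]
 [ 5.21343513e+02 -7.03612965e+01  6.80000000e+01]
 [ 5.24261445e+02 -1.40300453e+02  6.80000000e+01]]
rims px [[252.30411635 229.73957534]
 [264.41946933 389.4505126 ]] [[468.15521635 248.03282475]
 [462.60689521 376.24982145]]
```

>>> servo_tool(
  increments="0.15 0 -0.8 0 0 0; 0.15 0 -1.6 0 0 0; 0.15 0 -2.3 0 0 0; 0.15 0 -2.6 0 0 0; 0.15 0 -2.6 0 0 0",
)

```text
clock: 2.02
ee_pos: [522.2, -139.0, 147.2]
eef_rot: [1.0, 0.018, -0.001, 0.0]
force: [-0.4, -0.4, 0.3]
gripper_width: -0.002
```

>>> servo_tool(
  increments="0 0 -0.03 0 0 0; 0 0 -0.05 0 0 0; 0 0 -0.05 0 0 0",
)

```text
clock: 2.4
ee_pos: [523.5, -138.1, 145.8]
eef_rot: [1.0, 0.019, 0.001, 0.0]
force: [-0.1, -0.6, 0.7]
gripper_width: -0.001
```

```bash
python3 - <<'E'
from cell import ctrl
import cv2
s=ctrl.get_state();print(s["clock"],s["ee_pos"],s["eef_rot"],s["force"],s["wrist_torque"])
cv2.imwrite("pics/w2.png",cv2.resize(ctrl.capture("wrist")[:,:,::-1],(800,600)))
E
```

```text
2.4 [ 523.5365962  -138.10590608  145.84760769] [9.99827601e-01 1.85484661e-02 7.94473860e-04 3.03326546e-04] [-0.07336102 -0.60266312  0.71122698] [-0.00332025  0.07552082 -0.04184802]
```

View pics/w2.png

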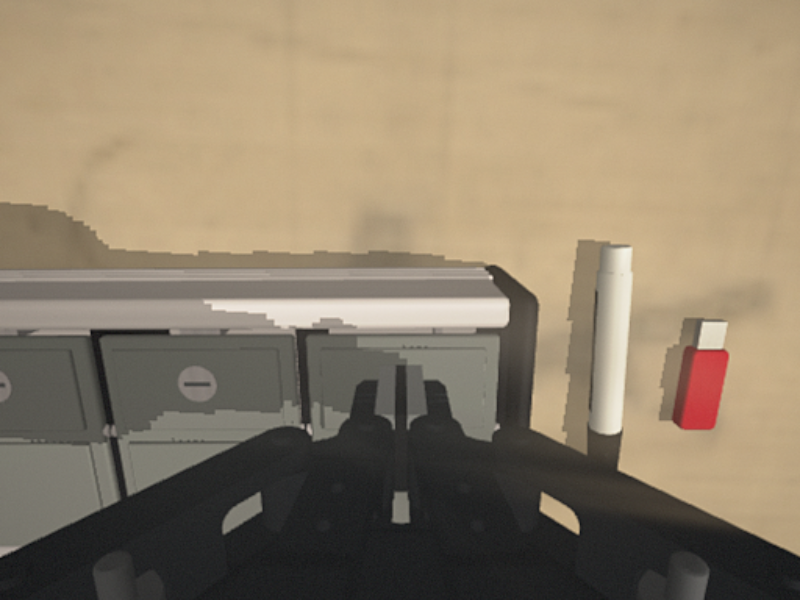

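>>> servo_tool(
  increments="0 0 -0.03 0 0 0; 0 0 -0.05 0 0 0; 0 0 -0.05 0 0 0",
)

```text
clock: 2.82
ee_pos: [522.9, -138.0, 141.8]
eef_rot: [1.0, 0.019, -0.0, 0.0]
force: [-0.6, 0.9, -0.7]
gripper_width: 0.002
```

>>> servo_tool(
  increments="0 0 -0.015 0 0 0; 0 0 -0.02 0 0 0; 0 0 -0.02 0 0 0",
)

```text
clock: 3.2
ee_pos: [523.1, -138.0, 140.8]
eef_rot: [1.0, 0.019, 0.0, 0.0]
force: [0.2, 1.0, -0.0]
gripper_width: 0.004
```

>>> servo_tool(
  increments="0 0 -0.01 0 0 0; 0 0 -0.02 0 0 0; 0 0 -0.02 0 0 0",
)

```text
clock: 3.58
ee_pos: [523.3, -138.0, 139.8]
eef_rot: [1.0, 0.019, 0.0, 0.0]
force: [-0.2, 0.1, 2.6]
gripper_width: 0.001
```

>>> servo_tool(
  increments="0 0 -0.01 0 0 0; 0 0 -0.02 0 0 0; 0 0 -0.02 0 0 0",
)

```text
clock: 3.95
ee_pos: [523.5, -138.0, 138.5]
eef_rot: [1.0, 0.019, 0.001, 0.0]
force: [0.8, -0.3, 2.9]
gripper_width: 0.0
```

>>> servo_tool(
  increments="0 0 -0.01 0 0 0; 0 0 -0.02 0 0 0; 0 0 -0.02 0 0 0",
)

```text
clock: 4.32
ee_pos: [523.6, -138.0, 137.3]
eef_rot: [1.0, 0.019, 0.001, 0.0]
force: [2.0, 0.4, 3.1]
gripper_width: 0.002
```

```bash
python3 - <<'E'
from cell import ctrl
import cv2
s=ctrl.get_state();print(s["clock"],s["ee_pos"],s["force"],s["wrist_torque"])
cv2.imwrite("pics/w3.png",cv2.resize(ctrl.capture("wrist")[:,:,::-1],(800,600)))
E
```

```text
4.325 [ 523.62271492 -138.00818641  137.31792419] [1.98896797 0.4237143  3.10224597] [ 0.03706264 -0.53949211 -0.00443334]
```

View pics/w3.png

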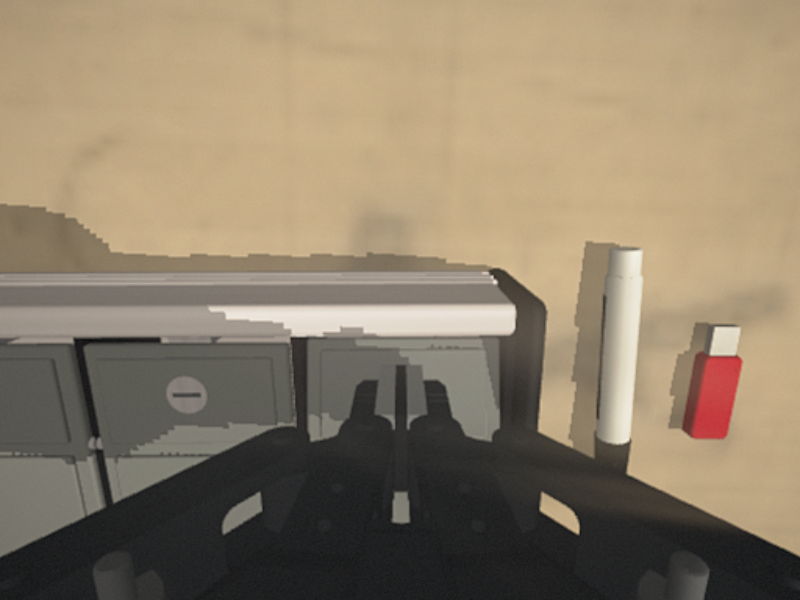

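>>> servo_tool(
  increments="0 0 -0.01 0 0 0; 0 0 -0.02 0 0 0; 0 0 -0.03 0 0 0; 0 0 -0.03 0 0 0",
)

```text
clock: 4.88
ee_pos: [523.5, -138.0, 135.4]
eef_rot: [1.0, 0.019, 0.001, 0.0]
force: [4.0, -0.5, 2.2]
gripper_width: 0.001
```

>>> servo_tool(
  increments="0 0 -0.01 0 0 0; 0 0 -0.02 0 0 0; 0 0 -0.03 0 0 0; 0 0 -0.03 0 0 0",
)

```text
clock: 5.38
ee_pos: [523.2, -138.0, 133.5]
eef_rot: [1.0, 0.019, 0.0, 0.0]
force: [5.5, -0.1, 1.4]
gripper_width: 0.002
```

```bash
python3 - <<'E'
from cell import ctrl
import cv2
s=ctrl.get_state();print(s["clock"],s["ee_pos"],s["force"],s["wrist_torque"])
a=ctrl.capture("scene")[:,:,::-1][150:280,190:390]
cv2.imwrite("pics/s3.png",cv2.resize(a,None,fx=4,fy=4,interpolation=cv2.INTER_CUBIC))
E
```

```text
5.375 [ 523.2000549  -138.01320647  133.45950463] [ 5.48927789 -0.05312304  1.42744771] [-0.00561974 -1.09564877  0.00809997]
```

View pics/s3.png

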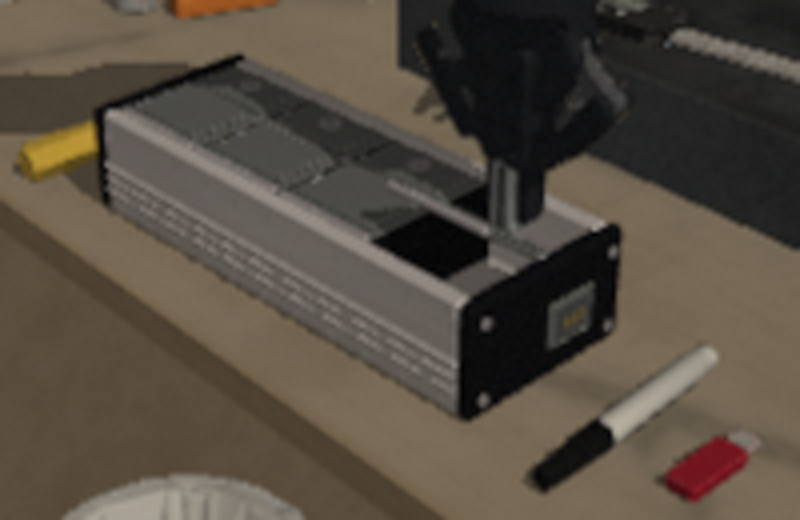

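>>> servo_tool(
  increments="0 0 0.1 0 0 0; 0 0 0.5 0 0 0; 0 0 1.2 0 0 0; 0 0 1.2 0 0 0",
)

```text
clock: 5.92
ee_pos: [522.8, -138.5, 207.8]
eef_rot: [1.0, 0.018, 0.001, 0.001]
force: [0.2, 0.7, -0.0]
gripper_width: 0.002
```

```bash
python3 - <<'E'
from cell import ctrl
import cv2
s=ctrl.get_state();print(s["clock"],s["ee_pos"],s["force"],s["wrist_torque"])
full=ctrl.capture("scene")[:,:,::-1];cv2.imwrite("pics/s4raw.png",full)
a=full[150:280,190:390]
cv2.imwrite("pics/s4.png",cv2.resize(a,None,fx=4,fy=4,interpolation=cv2.INTER_CUBIC))
import pickle;m=ctrl.camera_model("wrist");pickle.dump(m,open("w4.pkl","wb"))
cv2.imwrite("pics/w4.png",cv2.resize(ctrl.capture("wrist")[:,:,::-1],(800,600)))
E
```

```text
5.925 [ 522.82700283 -138.51000961  207.75339079] [ 0.16760311  0.74646625 -0.04965348] [ 0.03152501  0.01787012 -0.01708104]
```

View pics/s4.png

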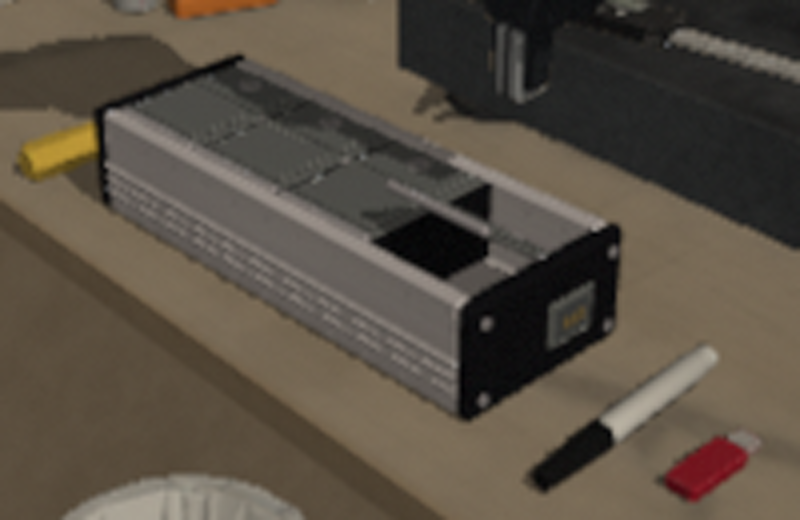

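View pics/w4.png

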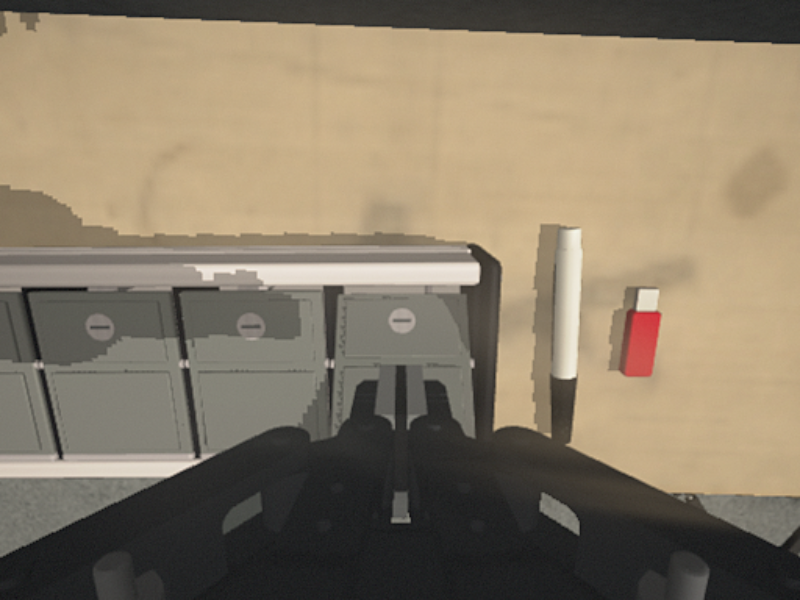

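```bash
python3 - <<'E'
from h import *
from cell import ctrl
m=ctrl.camera_model("scene")
for q in ([492.5,-35,.04],[495.5,-30,.026]):
  print((proj(m,boxw(q,[[27,-35,68],[27,35,68],[-43,-72,66],[-43,-138,66]]))-[190,150]+.4)*4)
  for th in (.3,.5,.6,.7,.8,1):
    P=[[7-50*np.cos(th),-105+s*33,64+50*np.sin(th)] for s in(1,-1)]
    print(th,np.round((proj(m,boxw(q,P))-[190,150]+.4)*4).tolist())
E
```

```text
[[419.76091888 169.3971026 ]
 [331.25052775 127.30759554]
 [374.35228395 244.74312578]
 [471.89645796 296.63858003]]
0.3 [[378.0, 221.0], [476.0, 272.0]]
0.5 [[383.0, 202.0], [482.0, 252.0]]
0.6 [[387.0, 193.0], [486.0, 242.0]]
0.7 [[391.0, 184.0], [491.0, 233.0]]
0.8 [[396.0, 175.0], [496.0, 223.0]]
1 [[408.0, 159.0], [508.0, 206.0]]
[[417.30974176 164.90167236]
 [330.6244636  122.70309696]
 [369.86479294 239.1204724 ]
 [465.19563619 291.09387257]]
0.3 [[373.0, 216.0], [469.0, 266.0]]
0.5 [[379.0, 197.0], [475.0, 247.0]]
0.6 [[383.0, 188.0], [480.0, 237.0]]
0.7 [[387.0, 179.0], [484.0, 228.0]]
0.8 [[392.0, 170.0], [489.0, 218.0]]
1 [[403.0, 154.0], [501.0, 201.0]]
```

>>> servo_tool(
  increments="-0.8 0 0 0 0 0; -1.4 0 0 0 0 0; -1.4 0 -0.4 0 0 0; -1.4 0 -1 0 0 0; -1.4 0 -1 0 0 0",
)

```text
clock: 6.65
ee_pos: [435.2, -137.3, 142.3]
eef_rot: [1.0, 0.019, -0.005, -0.001]
force: [-0.2, 0.1, -0.3]
gripper_width: -0.003
```

```bash
python3 - <<'E'
from cell import ctrl
import cv2
s=ctrl.get_state();print(s["clock"],s["ee_pos"],s["force"],s["wrist_torque"])
full=ctrl.capture("scene")[:,:,::-1]
a=full[150:280,190:390]
cv2.imwrite("pics/s5.png",cv2.resize(a,None,fx=4,fy=4,interpolation=cv2.INTER_CUBIC))
E
```

```text
6.65 [ 435.17151424 -137.30020871  142.32475895] [-0.22372203  0.13870108 -0.25299497] [0.04310444 0.04936947 0.02792395]
```

View pics/s5.png

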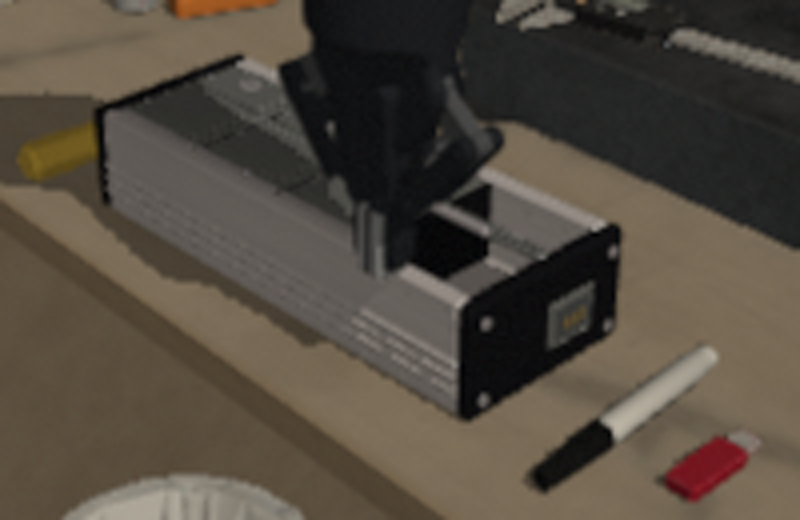

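>>> servo_tool(
  increments="0.1 0 0 0 0 0; 0.2 0 0 0 0 0; 0.3 0 0 0 0 0; 0.4 0 0 0 0 0; 0.4 0 0 0 0 0",
)

```text
clock: 7.32
ee_pos: [459.8, -138.2, 144.7]
eef_rot: [1.0, 0.018, -0.004, -0.0]
force: [-9.1, 0.6, 4.4]
gripper_width: 0.001
```

>>> servo_tool(
  increments="0.06 0 0 0 0 0; 0.12 0 0 0 0 0; 0.18 0 0 0 0 0; 0.2 0 0 0 0 0; 0.2 0 0 0 0 0",
)

```text
clock: 7.95
ee_pos: [475.2, -138.2, 145.7]
eef_rot: [1.0, 0.018, 0.0, 0.0]
force: [-1.1, -0.2, -0.4]
gripper_width: -0.002
```

```bash
python3 - <<'E'
from cell import ctrl
import cv2
s=ctrl.get_state();print(s["clock"],s["ee_pos"],s["force"],s["wrist_torque"])
full=ctrl.capture("scene")[:,:,::-1]
a=full[150:280,190:390]
cv2.imwrite("pics/s6.png",cv2.resize(a,None,fx=4,fy=4,interpolation=cv2.INTER_CUBIC))
E
```

```text
7.95 [ 475.20974999 -138.21555925  145.73578107] [-1.06602484 -0.15556708 -0.39605471] [0.00790694 0.08697225 0.01055704]
```

View pics/s6.png

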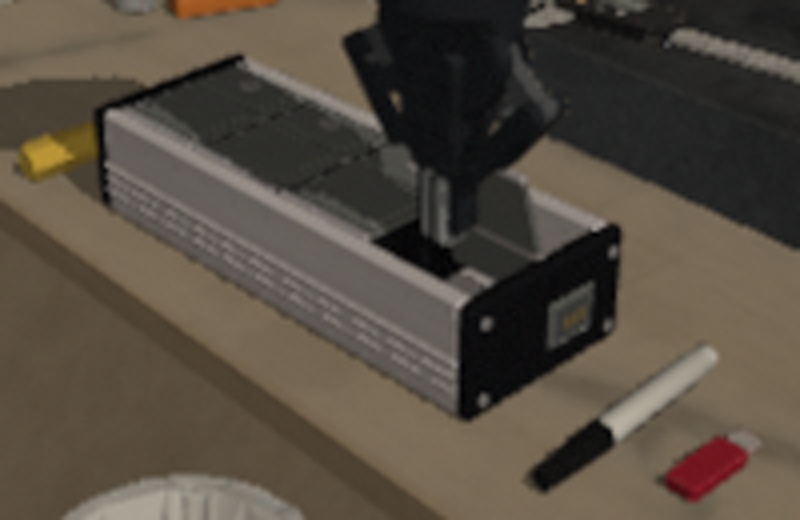

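>>> servo_tool(
  increments="0.05 0 0 0 0 0; 0.1 0 0 0 0 0; 0.15 0 0 0 0 0; 0.2 0 0 0 0 0; 0.2 0 0 0 0 0",
)

```text
clock: 8.62
ee_pos: [487.5, -137.9, 145.5]
eef_rot: [1.0, 0.019, 0.0, 0.0]
force: [-0.0, -0.4, -0.5]
gripper_width: -0.003
```

>>> servo_tool(
  increments="0.02 0 0 0 0 0; 0.035 0 0 0 0 0; 0.035 0 0 0 0 0",
)

```text
clock: 9.0
ee_pos: [489.2, -138.0, 145.5]
eef_rot: [1.0, 0.019, 0.0, 0.0]
force: [-1.2, 0.4, 0.4]
gripper_width: -0.001
```

>>> servo_tool(
  increments="0.01 0 0 0 0 0; 0.02 0 0 0 0 0; 0.02 0 0 0 0 0",
)

```text
clock: 9.38
ee_pos: [490.4, -138.0, 145.6]
eef_rot: [1.0, 0.019, 0.0, 0.0]
force: [0.1, -0.4, -0.3]
gripper_width: -0.001
```

```bash
python3 - <<'E'
from cell import ctrl
import cv2
s=ctrl.get_state();print(s["clock"],s["ee_pos"],s["force"],s["wrist_torque"])
full=ctrl.capture("scene")[:,:,::-1]
a=full[150:280,190:390]
cv2.imwrite("pics/s7.png",cv2.resize(a,None,fx=4,fy=4,interpolation=cv2.INTER_CUBIC))
cv2.imwrite("pics/w7.png",cv2.resize(ctrl.capture("wrist")[:,:,::-1],(800,600)))
E
```

```text
9.375 [ 490.42586648 -137.99626118  145.57218948] [ 0.0905425  -0.42774871 -0.29857315] [ 0.01823278  0.06152264 -0.01301604]
```

View pics/s7.png

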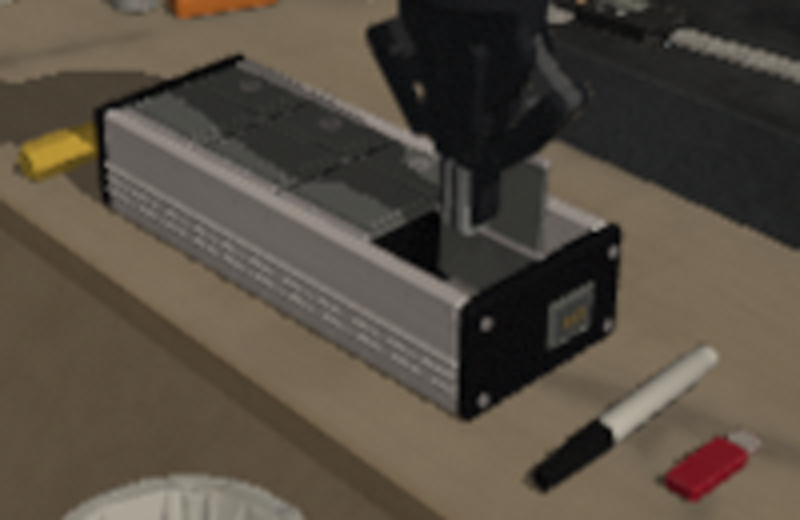

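View pics/w7.png

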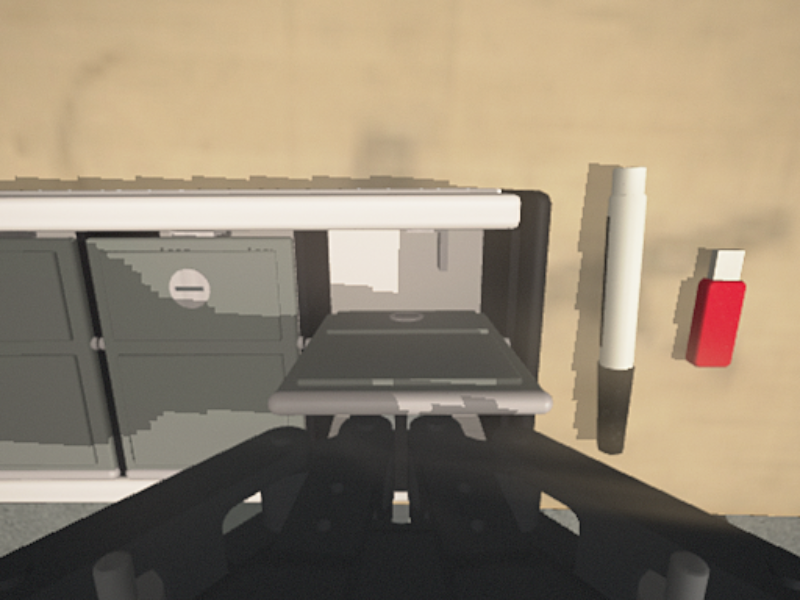

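>>> servo_tool(
  increments="0.01 0 0 0 0 0; 0.02 0 0 0 0 0; 0.02 0 0 0 0 0",
)

```text
clock: 9.85
ee_pos: [491.1, -138.1, 145.4]
eef_rot: [1.0, 0.018, -0.001, 0.0]
force: [-1.8, 0.4, 0.4]
gripper_width: 0.001
```

>>> servo_tool(
  increments="0.01 0 0 0 0 0; 0.02 0 0 0 0 0; 0.02 0 0 0 0 0",
)

```text
clock: 10.22
ee_pos: [491.5, -138.2, 145.2]
eef_rot: [1.0, 0.018, -0.002, 0.0]
force: [-4.1, 1.2, 3.8]
gripper_width: 0.001
```

```bash
python3 - <<'E'
from cell import ctrl
from h import *
import cv2
s=ctrl.get_state();print(s["clock"],s["ee_pos"],s["force"])
m=ctrl.camera_model("wrist")
cv2.imwrite("pics/w8.png",cv2.resize(ctrl.capture("wrist")[:,:,::-1],(800,600)))
q=[492.9,-36,.042]
for th in (1.4,1.45,1.5,1.55,1.6):
    P=[[7-50*np.cos(th),-105+k*33,64+50*np.sin(th)] for k in(1,-1)]
    print(th,np.round(proj(m,boxw(q,P))/.64).tolist())
print(proj(m,boxw(q,[[27,-35,68],[7,-70,64],[45,-72,66],[45,-138,66]]))/.64)
E
```

```text
10.225 [ 491.50977863 -138.16131767  145.20473   ] [-4.05084237  1.17184509  3.84274166]
1.4 [[273.0, 450.0], [549.0, 448.0]]
1.45 [[272.0, 441.0], [550.0, 440.0]]
1.5 [[271.0, 432.0], [551.0, 431.0]]
1.55 [[270.0, 423.0], [552.0, 421.0]]
1.6 [[269.0, 413.0], [553.0, 412.0]]
[[187.13002192 291.93223321]
 [303.81352015 346.64796281]
 [301.61821619 233.33679164]
 [514.01606549 232.09162702]]
```

View pics/w8.png

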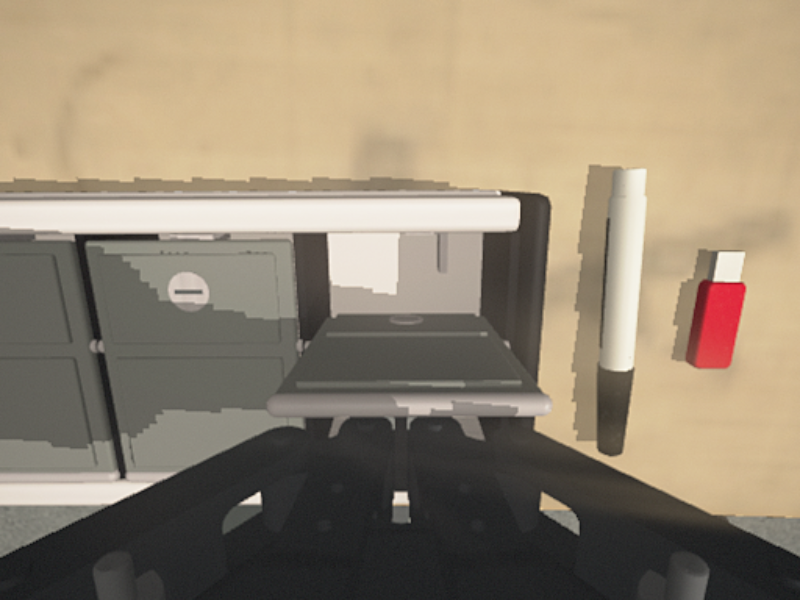

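>>> servo_tool(
  increments="-0.1 0 0 0 0 0; -0.4 0 0 0 0 0; -1 0 0 0 0 0; -1 0 0 0 0 0",
)

```text
clock: 10.78
ee_pos: [430.7, -138.2, 145.3]
eef_rot: [1.0, 0.018, -0.0, 0.0]
force: [0.8, -1.7, 0.5]
gripper_width: -0.0
```

>>> servo_tool(
  increments="0 0 0.8 0 0 0; 0 0 1.6 0 0 0; 0 0 2.4 0 0 0; 0 0 2.4 0 0 0; 0 0 2.4 0 0 0",
)

```text
clock: 11.4
ee_pos: [433.2, -137.9, 289.4]
eef_rot: [1.0, 0.019, 0.0, 0.0]
force: [0.9, -0.2, -0.3]
gripper_width: -0.002
```

```bash
python3 - <<'E'
from cell import ctrl
from h import *
import cv2
s=ctrl.get_state();print(s["clock"],s["ee_pos"],s["force"])
m=ctrl.camera_model("wrist")
cv2.imwrite("pics/w9.png",cv2.resize(ctrl.capture("wrist")[:,:,::-1],(800,600)))
a=ctrl.capture("scene")[:,:,::-1][150:280,190:390]
cv2.imwrite("pics/s9.png",cv2.resize(a,None,fx=4,fy=4,interpolation=cv2.INTER_CUBIC))
ms=ctrl.camera_model("scene")
q=[492.9,-36,.042]
for th in (1.4,1.5,1.55,1.6):
    P=[[7-50*np.cos(th),-105+k*33,64+50*np.sin(th)] for k in(1,-1)]
    print(th,np.round(proj(m,boxw(q,P))/.64).tolist(),np.round((proj(ms,boxw(q,P))-[190,150]+.4)*4).tolist())
print(proj(m,boxw(q,[[27,-35,68],[7,-70,64]]))/.64)
E
```

```text
11.4 [ 433.17366903 -137.88194143  289.36867292] [ 0.93060865 -0.17253542 -0.34277013]
1.4 [[345.0, 191.0], [475.0, 190.0]] [[436.0, 134.0], [537.0, 180.0]]
1.5 [[344.0, 181.0], [476.0, 180.0]] [[443.0, 130.0], [544.0, 175.0]]
1.55 [[344.0, 176.0], [476.0, 175.0]] [[446.0, 128.0], [548.0, 173.0]]
1.6 [[344.0, 170.0], [476.0, 170.0]] [[450.0, 127.0], [551.0, 171.0]]
[[288.32545845 139.92235152]
 [350.23705154 175.47371678]]
```

View pics/w9.png

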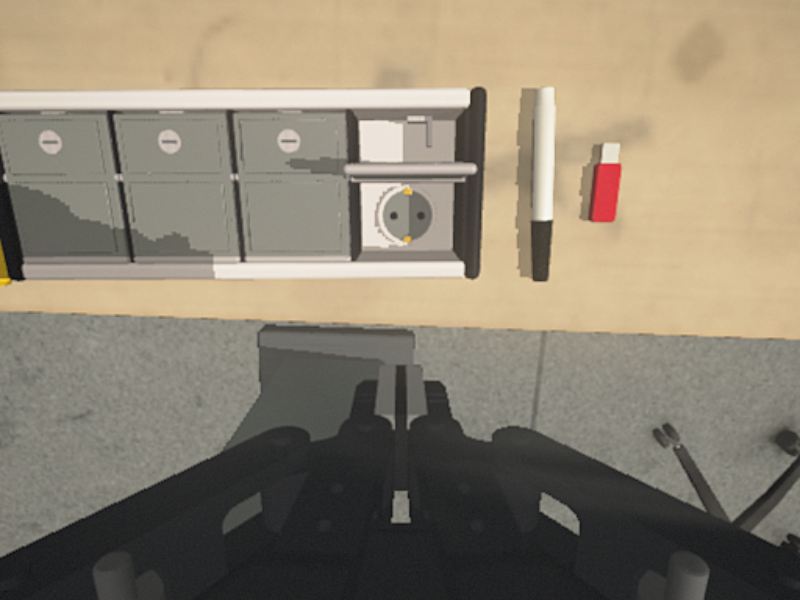

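View pics/s9.png

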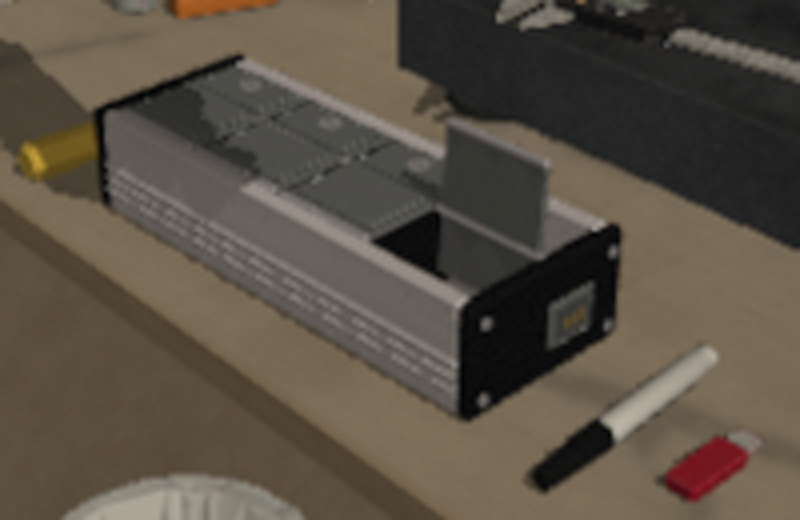

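```bash
python3 -c "
from cell import ctrl
print(ctrl.finish_job())"
```

```text
the job is handed in; nothing more can be done
None
```

Cover 4, the rightmost, is the one without its lock tongue. It now stands fully open and the job is handed in. I pressed it first; it sank under about 3 N, so covers 1–3 were never touched.

**How it went:**
- **Tipping:** I pressed the far part down to a tilt of about 0.67 rad.
- **Opening:** I pushed the near edge's bead towards the far side with the closed fingertips until the force rose to about 4 N with almost no further movement, which I took as the stop. Nothing was gripped.
- **Timing:** The last clock reading before handing in was about 11.4 s.

**Last checks:**
- **Tilt:** The wrist camera puts it at about 1.6 rad. The scene camera also shows the cover upright.
- **After letting go:** The cover stayed up once the arm backed off. The arm is clear, and the force reading is about zero.
- **Things beside the box:** The pen and the data stick look unmoved. The screwdriver was only partly in view, but what shows looks unmoved.

**Disagreements and forces:**
- **Box position:** The cameras differed by about 5 mm along the box and up to 0.02 rad in its angle. This did not affect the work.
- **Sideways force:** It reached 5.5 N at the end of the press and about 9 N when the finger first pushed the cover. Both are well under the limits.

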